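Third hand at the cast screw-down jig

TASK

One of the jig's two stations already has a finished cast strapped down in it. Take the loose full-arch plaster cast, set it flat on the empty station in the middle of that station's sprung stop with its straight heel square against the stop, and push the stop back with a steady 10 N or so (its pointer pin midway between the two ridges, never driven to its end) so that a technician can screw the cast down. Your program finishes while still holding the cast pressed like that; do not let go, and leave the other things on the bench where they are.

Things in the scene. Friction and masses are not known exactly. Their poses are not given: they have to be found in the camera images.
- cast: The loose plaster cast, D-shaped, 120 g. Origin: centre of its underside; z up. Base 24 mm high; flat heel face at x = +25 mm; flat sides at y = +-27 mm from x = -5 to +25 mm (grip there, 54 mm wide, about x = +5 mm); half-round front to x = -32 mm. A U of teeth, set in 3 mm, reaches 37 mm. Starts upright left or right of the jig, heel away from the robot within 40 degrees.
- cast_heel (a point): Middle of the cast's flat heel face, 12 mm above its underside, 25 mm along +x from the cast's origin.
- mounted_cast: A like cast already fixed in one of the two stations, which is thereby taken. Origin: centre of its underside, on the jig's base plate. A steel strap (92 mm along y) crosses it; the brass nuts reach 50 mm above its underside.
- jig: The fixed jig. Origin: centre of the underside of its base plate, 170 (x) by 300 (y) by 12 mm thick: casts stand 12 mm above the bench. x points away from the robot (direction of the push), y left. Stations centred on y = +75 (left) and -75 mm (right), each before its own sprung stop. Dark beam behind them, x = 48 to 80 mm, top at 40 mm. A thin dark liner lies in the empty station.
- stop_left (a joint): Travel of the left sprung stop, m: 0 at rest, grows as it is pushed back along the jig's +x, hard end at 0.036. Linear spring of 600 N/m without preload: 10 N at 0.0167. Its pointer pin passes the front ridge at 0.010 and the rear ridge at 0.0233.
- stop_right (a joint): The same for the right sprung stop.
- stop_left_face (a point): On the pressing face of the left stop, a steel plate 50 mm wide (y) and 30 mm high, its lower edge 12.5 mm above the bench; the point is at mid width, 24.5 mm above the bench, and moves with the stop. At rest it is at the jig's x = 0, y = +75 mm. Axes as the jig's.
- stop_right_face (a point): The same for the right stop; at rest at the jig's x = 0, y = -75 mm.
- quadrant_a: Bystander: a small partial cast, 46 x 26 mm, 31 mm high, one straight row of teeth; origin under its centre. It lies on the other side of the jig from the loose full-arch cast.
- quadrant_b: Bystander: another small partial cast, same size, beyond the jig; origin under its centre.
- jar_a: Bystander: small white jar, 36 mm across, 32 mm high, left of the jig; origin under its centre.
- jar_b: Bystander: like jar, between the robot and the jig; origin under its centre.
- bottle: Bystander: small amber bottle, 26 mm across, 65 mm high, right of the jig; origin under its centre.
- cup: Bystander: white cup, 80 mm across the rim, 75 mm high, far left; origin under its centre.
- brush: Bystander: slim brush, 170 mm long, lying between the robot and the jig; origin under its middle.
Mind the look-alikes: they are no part of the job. What is shaped like the cast but yellow is not meant.

How it is judged:
By the outcome, as a careful person would: the job done as asked, in the order asked, and still so for the second after the job is handed in, while the arm keeps its last pose, push and grip.
It also fails if it takes over 40 s, if anything falls off the work surface, if the arm or the gripper's body presses on something with over 40 N, if the wrist force passes 120 N, or if a joint passes its speed limit or range.

ROBOT

A 6-joint arm with a two-finger parallel gripper is mounted at the origin on the work surface. World frame = base frame: x ahead of the robot, y to its left, z up, the work surface at z = 0. Lengths are in m, angles in rad, forces in N, time in s.
With the tool pointing down it reaches from about 0.375 to 0.9 m from the base axis. Payload 3.1 kg.
Tool frame: the origin (TCP) lies on the centre line of the jaws, within the pads' length; the fingertips stand 25 mm ahead of it and the grasp point (between the pads) lies 6 mm ahead of it (manip.tip_extent is the distance from the TCP to the fingertips, in m); z points along the fingers, y is the line along which they close (so a half turn about z gives the same grasp; the last joint's range is limited). The gripper opens to 85 mm and grips with 20 to 120 N. Pads are 22 mm wide; open, the fingers measure 114 mm over their backs; the gripper's body (76 mm by 85 mm) begins 54 mm behind the grasp point. The pads swing forward as they close: fully open they stand 13 mm farther back than shut.
Start: joints at [0.979, 0.527, 1.433, -0, 1.181, -0.178], TCP at [0.251, 0.572, 0.256] pointing down, gripper open.
Joint ranges: [-3.08, 3.08], [-0.75, 2.2], [0.22, 2.44], [-1.43, 4.57], [0, 2.65], [-2.85, 2.85]. Speed limits (rad/s): [2.79, 2.79, 3.14, 3.14, 3.14, 3.14].

INTERFACE

Orientations are given as a unit quaternion [x, y, z, w].
In Python, from station import readout, imaging, order, manip gives the robot as it stands.
- The arm moves only by the tool move_arm, never from a script. Its argument "rows" is a list of rows, each a list of 7 numbers: the turn, a rotation vector about the tool's x, y, z in degrees, then the shift along the tool's x, y, z in mm, then the closure, from 0 (fully open) to 1 (shut). A call has 1 to 12 rows; each row is the pose to reach, as a shift and turn from the pose commanded when the call began, along the tool's axes at that moment; what a row does not reach only later rows make up. A row lasts 1/12 s, in which the tool goes at most 41.7 mm and 7.16 degrees, less where a joint would pass 70% of its speed; a pose out of reach is approached as far as the arm can. A call with a gripper value outside its range is refused whole. The fingers move at their own pace and stop on an object; "squeeze" is the grip in N (left out, the last holds). Time passes only in rows, so rows that repeat a pose let the fingers close. It gives the time, the measured TCP pose, the force, the opening and the grip force at its end, in the units of the state.
- readout.sense(): the state, without advancing time (a new reading comes with each control period).
- imaging.snapshot(name): name is "side" or "top"; returns a dict with "img" (384x512x3 uint8, red, green, blue), "z_map" (384x512 float32, m along the optical axis (not along the pixel's ray), 0 where there is no reading), "fovy" (degrees; the focal length in pixels is half the picture's height over the tangent of half this angle, whatever the lens; pixels are square), "cx", "cy" (the principal point, pixels), "rvec" (rotation vector, rad) and "tvec" (3), from world to camera coordinates, as OpenCV has them. Camera axes: x right, y down, z forward; pixel columns grow to the right and rows downward; lengths in m; the calibration is good to about 2 mm. A picture is of the moment at which its call begins.
- order.sign_off(): hands the job in; it is judged then, once.
The state is a dict: "t": time; "q": joint angles; "qd": joint speeds; "tau": joint torques, N m; "tcp_pos": TCP position; "tool_rot": TCP orientation; "force": force on the tool from outside, world axes, zero at the start; "ft_torque": the same for the moment, N m; "finger_gap": opening from 0.0 (shut) to 1.0 (fully open); "gripper_force": force on a finger pad.
Only numpy, scipy, OpenCV 4.12 (cv2) and the standard library are available. Lean on these libraries where they do the work, as an engineer would, in place of code of your own. Each camera call takes 0.05 s, during which the arm holds its last target. There are 200 camera calls.

## Working session

There is one attempt and no reset: what is moved stays moved. The work goes in short steps, Python scripts to look and compute and a tool call to move; the robot and the scene stay as the last step left them, time stands still between calls to the robot, and variables do not carry over. Pictures are saved under pics/ and viewed, at most 10 in all, crops included, and the job is handed in when it is done.

Besides the shell and the picture viewer there is one more tool, called by a JSON object that holds its "fn" and its "kwargs". move_arm: Moves the arm, as the interface text tells. Its arguments: {"type":"object","properties":{"rows":{"type":"array"},"squeeze":{"type":"number"}},"required":["rows"]}

```bash
mkdir -p pics; ls
python3 - <<'E'
from station import readout, imaging, manip
import cv2,numpy as np
for n in("top","side"):
    s=imaging.snapshot(n); np.save(f"pics/{n}0.npy",s,allow_pickle=True)
    cv2.imwrite(f"pics/{n}0.png",s["img"][...,::-1])
    print(n,s["fovy"],s["cx"],s["cy"],s["rvec"],s["tvec"])
print(readout.sense())
print([a for a in dir(manip) if a[0]!='_'])
E
```

```text
pics
top 45.232712994969155 262.0775937658935 185.42511395242983 [ 2.11568605 -2.13439356  0.1394463 ] [0.05246511 0.56010661 1.10289575]
side 52.35373761659601 256.0597225983309 189.3719469198305 [ 0.92769558 -2.53189159  1.05508262] [0.46291523 0.30102276 1.11193163]
{'t': 0.1, 'q': array([ 9.78483574e-01,  5.28393258e-01,  1.43377569e+00, -2.61277875e-05,
        1.18139306e+00, -1.78490237e-01]), 'qd': array([ 0.00095513, -0.00287477, -0.00317115, -0.00069231, -0.00170409,
       -0.00128769]), 'tau': array([-4.04091961e-04, -4.43305635e+01, -1.78586984e+01, -2.42279129e-04,
        3.83719685e-03,  1.63992996e-05]), 'tcp_pos': array([0.25095609, 0.57175404, 0.25541861]), 'tool_rot': array([ 2.05433060e-01,  9.78670674e-01, -9.16987564e-04, -3.58974944e-04]), 'force': array([-0.26173984, -0.53171264,  0.38714865]), 'ft_torque': array([0.01686339, 0.0236674 , 0.01636281]), 'gripper_force': 0.0, 'finger_gap': 0.9995095196445641}
['PlanningError', 'tip_extent']
```

View pics/top0.png

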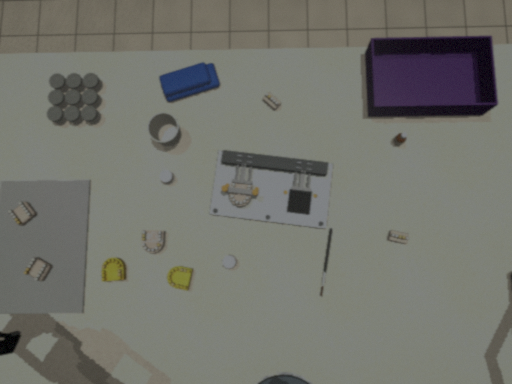

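View pics/side0.png

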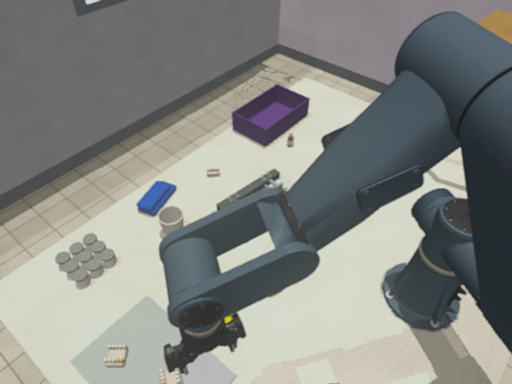

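The top view shows the loose cast at about (153,240). The jig is centred near (270,190), with the mounted cast in its left station (240,193) and the liner of the empty right station at (299,202). The yellow look-alikes are at (113,270) and (180,278). The arm hides most of this from the side camera.

```bash
cat > h.py <<'E'
import numpy as np,cv2
from scipy.spatial.transform import Rotation as Ro
def load(n): return np.load(f"pics/{n}.npy",allow_pickle=True).item()
def cam(s):
    f=s["img"].shape[0]/2/np.tan(np.radians(s["fovy"])/2)
    return f,cv2.Rodrigues(np.array(s["rvec"],float))[0],np.array(s["tvec"],float)
def ray(s,uv,z):
    "pixels -> world points on plane z"
    f,R,t=cam(s); uv=np.atleast_2d(uv).astype(float)
    d=np.c_[(uv[:,0]-s["cx"])/f,(uv[:,1]-s["cy"])/f,np.ones(len(uv))]@R
    c=-R.T@t
    return c+d*((z-c[2])/d[:,2])[:,None]
def proj(s,P):
    f,R,t=cam(s); p=np.atleast_2d(P)@R.T+t
    return np.c_[p[:,0]/p[:,2]*f+s["cx"],p[:,1]/p[:,2]*f+s["cy"]]
def cloud(s):
    f,R,t=cam(s); z=s["z_map"]; v,u=np.mgrid[:z.shape[0],:z.shape[1]]
    P=np.stack([(u-s["cx"])/f*z,(v-s["cy"])/f*z,z],-1)
    return (P-t)@R
E
python3 - <<'E'
from h import *
s=load("top0");W=cloud(s)
print("cam",-cam(s)[1].T@cam(s)[2])
print("table z",np.median(W[280:300,240:300,2]),np.median(W[120:140,320:350,2]))
a=cv2.resize(s["img"][215:265,125:215],None,fx=8,fy=8,interpolation=cv2.INTER_CUBIC)
b=cv2.resize(s["img"][145:230,205:337],None,fx=5.45,fy=5.45,interpolation=cv2.INTER_CUBIC)
cv2.imwrite("pics/a.png",a[...,::-1]);cv2.imwrite("pics/b.png",b[...,::-1])
print((W[228:256,138:170:1,2]*1000).round().astype(int))
E
```

```text
cam [0.3779124  0.01557485 1.17889384]
table z -0.000598929065905958 -0.0009837359316351704
[[   0   -3   -2   -1   -4   -2    0   -1    2    6   -1   -6    0    1
     1    0    1    1    0   -3   -1   -4    0   -3    0   -2   -3    1
     2    0   -2   -1]
 [   0   -1    1    0   -1    1    1    2   -4    1 1179    1    0   -5
     0    0    0    1    4   -3   -3    2    0   -1    1   -2    1   -2
    -7   -2   -5   -1]
 [  -2   -1    0    2    0   25   26   25   23   24   28   20   22   24
    22   23   22   24   25   26   29   23   -1   -3   -1    0    0   -2
    -2   -3    0   -1]
 [  -2    2    4    0    0   33   38   33   27   19   22   20   20   24
    20   24   23   22   23   26   23   33   34   34   27   24   20    6
    -1   -4    1   -2]
 [   1   -3    0   -3   -2   35   36   38   29   18   22   24   25   24
    25   20   25   21   24   20   21   36   34   36   26   22   17    6
     3    2   -2    2]
 [  -2    0    0   -4    1   35   37   34   25   21   23   21   24   23
    21   24   24   25   23   22   20   35   33   35   24   23   17    7
    -2    1   -3    2]
 [   0
[... 2968 characters left out ...]
  1    0
    -1    3   -3   -1]
 [  -4 1179    0    2    0   -2   -2    2    2   -1   -3   22   24   23
    23   24   24   24   20   15    6    2   -1    1   -1    3   -3   -2
    -2    2   -2   -1]
 [  -4   -5    0   -1   -3    1    0    1    1   -1   -3    1   -4    1
    -1   -2   -3    1   -5   -1   -5    0    1    0   -1   -1   -5   -3
     1    0   -2    2]
 [  -1    3    1    1    0    0    3   -5   -5    3    1   -1    2    1
    -3   -2   -1    0    2    0   -2   -3    1    0   -3    0    0    4
     1   -2   -1   -1]
 [  -6   -4   -3   -1   -3    1    0    2    1   -3   -2   -5   -2   -3
    -1    0   -1   -2   -1   -3   -6   -4    1    2   -1   -3   -3   -3
     1   -2   -1   -5]]
```

View pics/a.png

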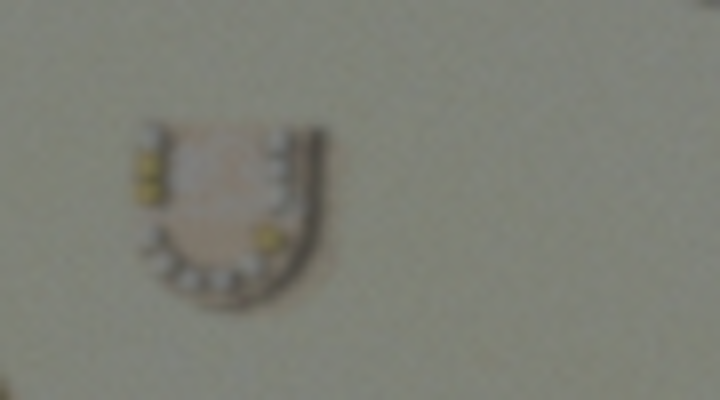

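View pics/b.png

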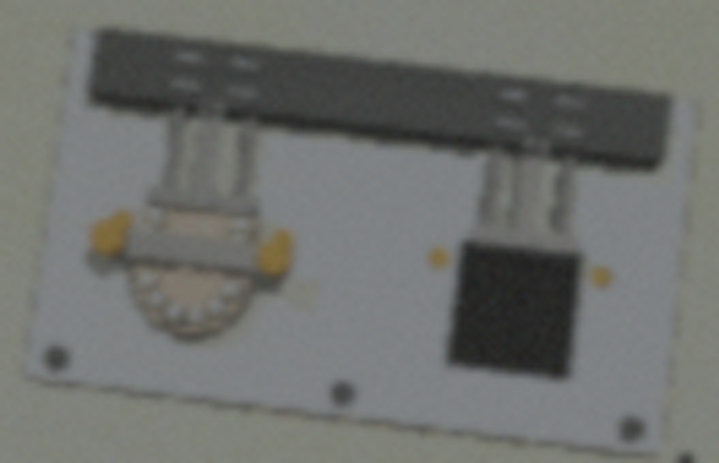

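The crops show the loose cast at crop a (225,215), with its heel up in the image (away from the robot) and almost square. In crop b the mounted cast is at (190,270), and the empty station's liner is at (515,308) in front of a stop at about (520,235). There are brass studs at (438,258) and (600,277).

```bash
cat >> h.py <<'E'
def jig_pose(s):
    W=cloud(s); hsv=cv2.cvtColor(s["img"],cv2.COLOR_RGB2HSV)
    z=cv2.medianBlur(s["z_map"],3); s2=dict(s,z_map=z); W=cloud(s2)
    sub=np.zeros(z.shape,bool); sub[140:235,200:345]=1
    m=((W[...,2]>0.006)&sub).astype(np.uint8)
    c=max(cv2.findContours(m,cv2.RETR_EXTERNAL,cv2.CHAIN_APPROX_NONE)[0],key=cv2.contourArea)
    return W,m,c
E
python3 - <<'E'
from h import *
s=load("top0");W,m,c=jig_pose(s)
np.set_printoptions(suppress=True,precision=4)
P=ray(s,c[:,0],0.012)[:,:2].astype(np.float32)
print("plate",cv2.minAreaRect(P*1000))
g=cv2.cvtColor(s["img"],cv2.COLOR_RGB2GRAY)
l=np.zeros_like(g); l[185:220,283:318]=(g[185:220,283:318]<65)
n,lab,st,ce=cv2.connectedComponentsWithStats(l); i=1+st[1:,4].argmax(); print(st[i],ce[i])
lc=cv2.findContours((lab==i).astype(np.uint8),0,1)[0][0][:,0]
print("liner",ray(s,ce[i],.0125),cv2.minAreaRect(ray(s,lc,.0125)[:,:2].astype(np.float32)*1000))
# beam
b=((W[...,2]>.033)&(W[...,2]<.046)&(m>0)&(g<110)).astype(np.uint8)
b[175:]=0
bc=max(cv2.findContours(b,0,1)[0],key=cv2.contourArea)[:,0]
print("beam",cv2.minAreaRect(ray(s,bc,.04)[:,:2].astype(np.float32)*1000))
# studs
for u,v in((438,258),(600,277),(522,240)):
    x,y=int(205+u/5.45),int(145+v/5.45); print((x,y),(W[y-2:y+3,x-2:x+3,2]*1000).round(), (s["z_map"][y,x]))
    print(ray(s,(205+u/5.45-.4,145+v/5.45-.4),.03))
# stop plate profile
print((W[185:195,294:312,2]*1000).round().astype(int))
# cast
sub=np.zeros(g.shape,bool); sub[222:262,132:172]=1
k=((W[...,2]>.019)&(W[...,2]<.06)&sub)
Q=W[k]; print("cast pts",len(Q),Q[:,:2].min(0),Q[:,:2].max(0))
print(cv2.minAreaRect(Q[:,:2].astype(np.float32)*1000))
r,cc=np.where(k)
top=[(u,r[cc==u].min()-.5) for u in range(144,159)]; H=ray(s,top,.024); print("heel",np.polyfit(H[:,1],H[:,0],1),H[:,:2].mean(0))
rt=[(cc[r==v].max()+.5,v) for v in range(231,241)]; print("rt",rt); H=ray(s,rt,.024); print("right",np.polyfit(H[:,0],H[:,1],1),H[:,:2].mean(0))
E
```

```text
plate ((558.574462890625, 24.55767822265625), (299.23480224609375, 171.11158752441406), 82.3814697265625)
[288 190  23  24 464] [299.0172 201.3254]
liner [[ 0.5238 -0.0453  0.0125]] ((523.8754272460938, -45.08283996582031), (53.88653564453125, 56.04012680053711), 82.42394256591797)
beam ((608.8539428710938, 17.826866149902344), (269.0541076660156, 57.013160705566406), 82.38162231445312)
(285, 192) [[12. 12. 12. 12. 12.]
 [12. 12. 12. 10. 10.]
 [12. 12. 12. 12.  9.]
 [11. 12. 12. 11.  9.]
 [11. 11. 12. 12. 12.]] 1.1780589
[[ 0.5458 -0.0095  0.03  ]]
(315, 195) [[11. 11. 10. 10. 13.]
 [10. 12. 12. 12. 13.]
 [11. 12. 12. 12. 12.]
 [11. 11. 12. 11. 11.]
 [10. 11. 11. 11. 11.]] 1.1748345
[[ 0.5362 -0.0839  0.03  ]]
(300, 189) [[41. 42. 43. 44. 44.]
 [43. 43. 43. 42. 42.]
 [41. 41. 41. 41. 41.]
 [34. 34. 40. 41. 41.]
 [18. 18. 20. 22. 25.]] 1.1464643
[[ 0.5538 -0.0484  0.03  ]]
[[29 28 14 12 12 15 43 44 44 40 14 12 11 12 27 27 13 10]
 [40 28 27 12 13 41 42 44 43 42 13 12 12 26 29 28 12 12]
 [42 43 43 42 41 42 43 44 44 42 39 13 26 29 30 30 28 12]
 [44 42 42 42 43 43 43 42 42 42 42 42 41 41 41 41 41 14]
 [40 41 41 41 41 41 41 41 41 42 45 42 41 40 41 41 41 40]
 [27 27 27 31 34 34 40 41 41 41 41 40 40 40 40 40 41 40]
 [14 14 17 18 18 18 20 22 25 26 30 33 34 36 37 37 38 28]
 [11 11 13 13 11 11 12 11 11 11 17 17 19 19 21 24 23 12]
 [11 11 11 11 10  9  8 11 10 10 10 12 12 14 15 14 13 11]
 [12 12 11 11 10 10 11 12 12 10 10 11 12 13 13 13 11 11]]
cast pts 447 [0.3986 0.2979] [0.4537 0.3517]
((426.1361999511719, 324.8526306152344), (53.835540771484375, 55.05901336669922), 89.62946319580078)
heel [0.0083 0.452 ] [0.4547 0.3287]
rt [(np.float64(163.5), 231), (np.float64(163.5), 232), (np.float64(163.5), 233), (np.float64(163.5), 234), (np.float64(163.5), 235), (np.float64(163.5), 236), (np.float64(163.5), 237), (np.float64(163.5), 238), (np.float64(163.5), 239), (np.float64(163.5), 240)]
right [0.0277 0.2844] [0.4394 0.2966]
```

```bash
cat >> h.py <<'E'
def row(p,yaw,base=None):
    "row (deg, mm) from the present pose to TCP p, pointing down, tool y at yaw deg in world"
    from station import readout
    st=readout.sense(); p0,R0=(st["tcp_pos"],Ro.from_quat(st["tool_rot"])) if base is None else base
    y=np.array([np.cos(np.radians(yaw)),np.sin(np.radians(yaw)),0]); z=np.array([0,0,-1.])
    R1=Ro.from_matrix(np.c_[np.cross(y,z),y,z])
    return (R0.inv()*R1).as_rotvec(degrees=True).round(2),(R0.inv().apply(np.array(p)-p0)*1000).round(1)
E
python3 - <<'E'
from h import *
print(row([.4345,.324,.12],90.5)); print(row([.4345,.324,.027],90.5))
E
```

```text
(array([ -0.11,  -0.04, -24.21]), array([-267.7, -152.8,  135.6]))
(array([ -0.11,  -0.04, -24.21]), array([-267.7, -152.6,  228.6]))
```

{"fn": "move_arm", "kwargs": {"rows": [[0, 0, -6, -30, -17, 15, 0.1], [0, 0, -12, -65, -37, 33, 0.1], [0, 0, -18, -98, -56, 50, 0.1], [0, 0, -24.2, -131, -75, 66, 0.1], [0, 0, -24.2, -164, -94, 83, 0.1], [0, 0, -24.2, -197, -112, 100, 0.1], [0, 0, -24.2, -230, -131, 117, 0.1], [0, 0, -24.2, -255, -145, 129, 0.1], [0, 0, -24.2, -267.7, -152.8, 135.6, 0.1], [0, 0, -24.2, -267.7, -152.8, 135.6, 0.1], [0, 0, -24.2, -267.7, -152.8, 135.6, 0.1]]}}

```text
t: 1.02
tcp_pos: [0.435, 0.3239, 0.1201]
tool_rot: [-0.003, 1.0, -0.0, -0.001]
force: [-1.4, 0.4, -0.2]
finger_gap: 0.904
gripper_force: 0.0
```

Run:
```python
from h import *
from station import imaging
print(row([.4345,.324,.12],90.5)); print(row([.4345,.324,.027],90.5))
s=imaging.snapshot("side"); np.save("pics/side1.npy",s,allow_pickle=True)
uv=proj(s,[.43,.324,.03])[0]; print(uv)
x,y=int(uv[0]),int(uv[1]); y=max(70,y)
i=cv2.resize(s["img"][y-70:y+50,max(0,x-80):x+80],None,fx=4,fy=4)
cv2.imwrite("pics/c.png",i[...,::-1])
```

```text
(array([-0.03, -0.1 , -0.15]), array([0.5, 0.1, 0.1]))
(array([-0.03, -0.1 , -0.15]), array([ 0.3,  0.2, 93.1]))
[229.7736543  279.47576764]
```

View pics/c.png

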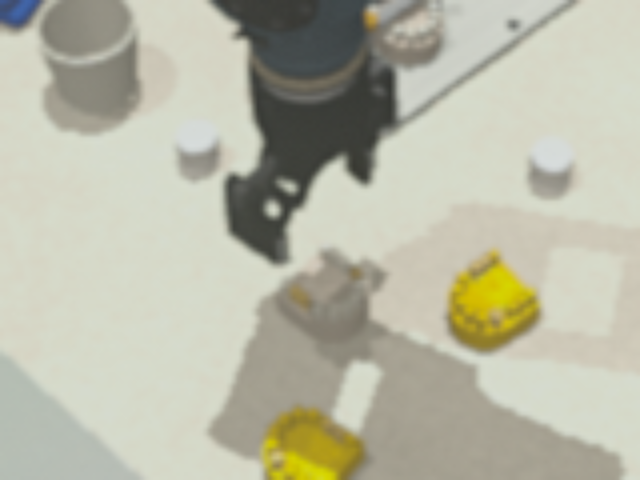

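The side crop shows the open jaws hanging centred above the plaster cast at crop (330,290), well clear of the yellow ones. I'm going down now.

{"fn": "move_arm", "kwargs": {"rows": [[0, 0, 0, 0, 0, 25, 0.12], [0, 0, 0, 0, 0, 50, 0.12], [0, 0, 0, 0, 0, 70, 0.12], [0, 0, 0, 0, 0, 82, 0.12], [0, 0, 0, 0, 0, 90, 0.12], [0, 0, 0, 0, 0, 93, 0.12], [0, 0, 0, 0, 0, 93, 0.12], [0, 0, 0, 0, 0, 93, 0.2], [0, 0, 0, 0, 0, 93, 0.27], [0, 0, 0, 0, 0, 93, 0.33], [0, 0, 0, 0, 0, 93, 0.4], [0, 0, 0, 0, 0, 93, 0.45]], "squeeze": 45}}

```text
t: 2.07
tcp_pos: [0.4355, 0.325, 0.029]
tool_rot: [-0.004, 1.0, 0.0, 0.001]
force: [-0.6, 0.2, 4.8]
finger_gap: 0.624
gripper_force: 47.1
```

{"fn": "move_arm", "kwargs": {"rows": [[0, 0, 0, 0, 0, 0, 0.6], [0, 0, 0, 0, 0, 0, 0.8], [0, 0, 0, 0, 0, 0, 0.8], [0, 0, 0, 0, 0, 0, 0.8]]}}

```text
t: 2.4
tcp_pos: [0.4355, 0.325, 0.029]
tool_rot: [-0.004, 1.0, 0.0, 0.001]
force: [-0.8, 0.2, 5.3]
finger_gap: 0.623
gripper_force: 47.1
```

{"fn": "move_arm", "kwargs": {"rows": [[0, 0, 0, 0, 0, -4, 0.8], [0, 0, 0, 0, 0, -12, 0.8], [0, 0, 0, 0, 0, -28, 0.8], [0, 0, 0, 0, 0, -50, 0.8], [0, 0, 0, 0, 0, -75, 0.8], [0, 0, 0, 0, 0, -100, 0.8], [0, 0, 0, 0, 0, -120, 0.8], [0, 0, 0, 0, 0, -130, 0.8], [0, 0, 0, 0, 0, -133, 0.8], [0, 0, 0, 0, 0, -133, 0.8]]}}

```text
t: 3.23
tcp_pos: [0.435, 0.3247, 0.1614]
tool_rot: [-0.004, 1.0, 0.0, 0.001]
force: [-1.0, 0.3, -1.3]
finger_gap: 0.623
gripper_force: 47.7
```

```bash
cat >> h.py <<'E'
def jw(x,y):
    "jig (x,y) m -> world"
    return np.array([.5586,.0246])+x*np.array([.9912,-.1326])+y*np.array([.1326,.9912])
def wj(p):
    d=np.array(p)[:2]-[.5586,.0246]; return np.array([d@[.9912,-.1326],d@[.1326,.9912]])
E
python3 - <<'E'
from h import *
from station import imaging,readout
print(readout.sense()["force"],readout.sense()["finger_gap"])
print(row([*jw(-.034,-.0745),.16],82.4))
s=imaging.snapshot("side"); np.save("pics/side2.npy",s,allow_pickle=True)
uv=proj(s,[.43,.324,.15])[0]
x,y=int(uv[0]),int(uv[1]); y=max(60,y)
i=cv2.resize(s["img"][y-60:y+60,max(0,x-80):x+80],None,fx=4,fy=4)
cv2.imwrite("pics/d.png",i[...,::-1])
E
```

```text
[-1.03529495  0.2624159  -1.29549955] 0.6226951488257165
(array([0.03, 0.07, 8.09]), array([ -76.8, -370.1,    1.3]))
```

View pics/d.png

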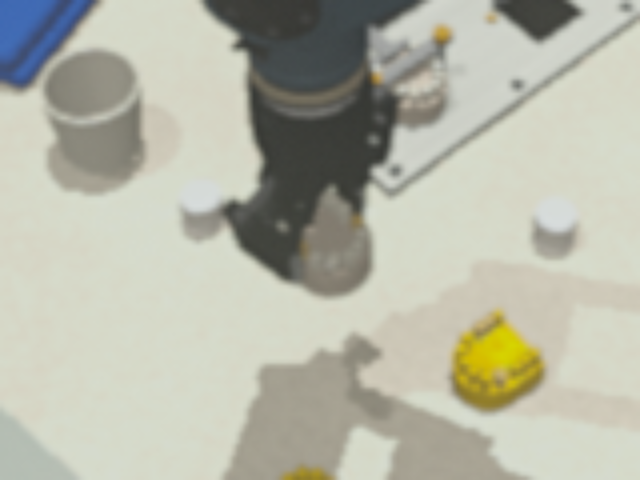

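The cast hangs level between the pads at crop (335,250). Next I carry it across to the right station.

{"fn": "move_arm", "kwargs": {"rows": [[0, 0, 0.3, -2, -11, 0, 0.8], [0, 0, 0.8, -8, -37, 0, 0.8], [0, 0, 1.6, -15, -74, 0, 0.8], [0, 0, 2.5, -24, -114, 0, 0.8], [0, 0, 3.4, -32, -155, 0, 0.8], [0, 0, 4.3, -41, -196, 0, 0.8], [0, 0, 5.2, -49, -237, 0, 0.8], [0, 0, 6.1, -58, -278, 0, 0.8], [0, 0, 6.9, -65, -315, 0, 0.8], [0, 0, 7.5, -71, -344, 0, 0.8], [0, 0, 7.9, -75, -363, 0, 0.8], [0, 0, 8.1, -76.8, -370, 0, 0.8]]}}

```text
t: 4.28
tcp_pos: [0.515, -0.0484, 0.1594]
tool_rot: [0.069, 0.998, -0.0, -0.001]
force: [-0.3, -0.4, -2.1]
finger_gap: 0.626
gripper_force: 47.7
```

{"fn": "move_arm", "kwargs": {"rows": [[0, 0, 0, 0, 0, 5, 0.8], [0, 0, 0, 0, 0, 20, 0.8], [0, 0, 0, 0, 0, 40, 0.8], [0, 0, 0, 0, 0, 60, 0.8], [0, 0, 0, 0, 0, 80, 0.8], [0, 0, 0, 0, 0, 95, 0.8], [0, 0, 0, 0, 0, 102, 0.8], [0, 0, 0, 0, 0, 105, 0.8], [0, 0, 0, 0, 0, 105, 0.8], [0, 0, 0, 0, 0, 105, 0.8]]}}

```text
t: 5.12
tcp_pos: [0.515, -0.0441, 0.056]
tool_rot: [0.066, 0.998, -0.0, 0.0]
force: [-0.3, -0.7, -0.9]
finger_gap: 0.623
gripper_force: 47.7
```

Run:
```python
from h import *
from station import imaging,readout
st=readout.sense();print(st["tcp_pos"],wj(st["tcp_pos"]),st["force"],st["finger_gap"])
print(row([*jw(-.034,-.0745),.0415],82.4))
for n in("top","side"):
    s=imaging.snapshot(n); np.save(f"pics/{n}3.npy",s,allow_pickle=True)
    x,y=proj(s,[*jw(0,-.075),.03])[0].astype(int)
    i=cv2.resize(s["img"][y-45:y+45,x-50:x+50],None,fx=4,fy=6*4//6,interpolation=cv2.INTER_CUBIC)
    cv2.imwrite(f"pics/e{n}.png",i[...,::-1]); print(x,y)
a,b=cv2.imread("pics/etop.png"),cv2.imread("pics/eside.png")
cv2.imwrite("pics/e.png",np.hstack([a,b]))
```

```text
[ 0.51499762 -0.04409435  0.05600806] [-0.03410981 -0.07387152] [-0.28968956 -0.71821091 -0.92444219] 0.6225044358856253
(array([0.  , 0.02, 0.04]), array([-0.1, -0.6, 14.5]))
300 190
277 189
```

View pics/e.png

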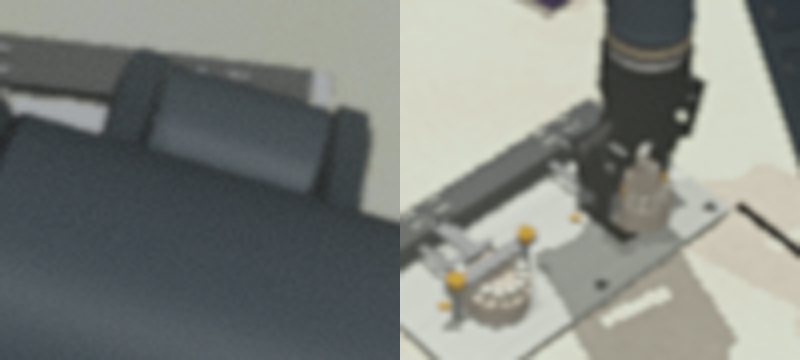

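The top camera is blocked by the arm. The side view shows the cast over the liner, at (645,195) in the composite. I'll cross-check the station's lateral centre with the earlier side picture before lowering.

Run:
```python
from h import *
for n in("top0","side2"):
    s=load(n); g=cv2.cvtColor(s["img"],6+1); hsv=cv2.cvtColor(s["img"],cv2.COLOR_RGB2HSV)
    def comps(m,c,r):
        k=np.zeros_like(g); x,y=c.astype(int); k[y-r:y+r,x-r:x+r]=m[y-r:y+r,x-r:x+r]
        N,l,st,ce=cv2.connectedComponentsWithStats(k.astype(np.uint8)); return [(st[i,4],ce[i]) for i in range(1,N) if st[i,4]>2]
    c=proj(s,[*jw(-.025,-.075),.0125])[0]
    a,ce=max(comps(g<70,c,22)); print(n,"liner",a,wj(ray(s,ce,.0125)[0]))
    for y in(-.113,-.037):
        c=proj(s,[*jw(-.012,y),.012])[0]
        for a,ce in comps((hsv[...,1]>90)&(hsv[...,0]<30)&(hsv[...,0]>8),c,9): print(" stud",a,wj(ray(s,ce,.012)[0]))
    # plate extents along y via the plate's white colour at jig x=-.06
    for xx in(-.07,-.06):
        ys=np.arange(-.165,.166,.0005); uv=proj(s,[[*jw(xx,y),.012] for y in ys]).astype(np.float32)
        v=cv2.remap(g,uv[:,0],uv[:,1],1)[...,0].astype(float) if False else np.array([cv2.getRectSubPix(g,(1,1),tuple(map(float,p)))[0,0] for p in uv],float)
        d=np.abs(np.gradient(cv2.GaussianBlur(v[:,None],(1,9),0)[:,0])); 
        print(" edges",[round(ys[q][d[q].argmax()],4) for q in(ys<-.135,ys>.135)])
```

```text
top0 liner 479 [-0.02540317 -0.07383948]
 stud 4 [-0.00543553 -0.11128299]
 stud 3 [-0.00468448 -0.03642908]
 edges [np.float64(-0.139), np.float64(0.1405)]
 edges [np.float64(-0.1525), np.float64(0.149)]
side2 liner 159 [ 0.07312823 -0.09643218]
 edges [np.float64(-0.1405), np.float64(0.149)]
 edges [np.float64(-0.1475), np.float64(0.1475)]
```

Liner and studs put the station's centre at y = −73.8 mm in my jig frame, which matches the tool's present y of −73.9. Lowering gently.

{"fn": "move_arm", "kwargs": {"rows": [[0, 0, 0, 0, 0, 4, 0.8], [0, 0, 0, 0, 0, 8, 0.8], [0, 0, 0, 0, 0, 11, 0.8], [0, 0, 0, 0, 0, 12.5, 0.8], [0, 0, 0, 0, 0, 12.5, 0.8], [0, 0, 0, 0, 0, 12.5, 0.8]]}}

```text
t: 5.72
tcp_pos: [0.5148, -0.0447, 0.043]
tool_rot: [0.066, 0.998, 0.0, -0.0]
force: [-0.1, 0.3, -1.5]
finger_gap: 0.62
gripper_force: 47.7
```

{"fn": "move_arm", "kwargs": {"rows": [[0, 0, 0, 0, 0, 0.6, 0.8], [0, 0, 0, 0, 0, 1.2, 0.8], [0, 0, 0, 0, 0, 1.2, 0.8], [0, 0, 0, 0, 0, 1.2, 0.8]]}}

```text
t: 6.05
tcp_pos: [0.515, -0.0447, 0.0421]
tool_rot: [0.066, 0.998, -0.0, 0.0]
force: [-0.8, 0.3, -0.6]
finger_gap: 0.621
gripper_force: 47.7
```

{"fn": "move_arm", "kwargs": {"rows": [[0, 0, 0, 0, 0, 0.5, 0.8], [0, 0, 0, 0, 0, 0.8, 0.8], [0, 0, 0, 0, 0, 0.8, 0.8], [0, 0, 0, 0, 0, 0.8, 0.8]]}}

```text
t: 6.38
tcp_pos: [0.5149, -0.0446, 0.0412]
tool_rot: [0.066, 0.998, 0.0, -0.0]
force: [-0.1, 0.6, -0.7]
finger_gap: 0.619
gripper_force: 47.7
```

{"fn": "move_arm", "kwargs": {"rows": [[0, 0, 0, 0, 0, 0.4, 0.8], [0, 0, 0, 0, 0, 0.7, 0.8], [0, 0, 0, 0, 0, 0.7, 0.8], [0, 0, 0, 0, 0, 0.7, 0.8]]}}

```text
t: 6.72
tcp_pos: [0.5149, -0.0446, 0.041]
tool_rot: [0.066, 0.998, -0.0, 0.0]
force: [-1.8, -0.7, 6.1]
finger_gap: 0.62
gripper_force: 48.3
```

The cast touched down at z = 0.041 m. I'm easing the down force slightly and starting the push along tool −x, which is jig +x.

{"fn": "move_arm", "kwargs": {"rows": [[0, 0, 0, 0, 0, -0.3, 0.8], [0, 0, 0, -1, 0, -0.3, 0.8], [0, 0, 0, -2.5, 0, -0.3, 0.8], [0, 0, 0, -4, 0, -0.3, 0.8], [0, 0, 0, -5.5, 0, -0.3, 0.8], [0, 0, 0, -7, 0, -0.3, 0.8], [0, 0, 0, -8, 0, -0.3, 0.8], [0, 0, 0, -9, 0, -0.3, 0.8], [0, 0, 0, -10, 0, -0.3, 0.8], [0, 0, 0, -10, 0, -0.3, 0.8], [0, 0, 0, -10, 0, -0.3, 0.8]]}}

```text
t: 7.63
tcp_pos: [0.5227, -0.0452, 0.041]
tool_rot: [0.066, 0.998, 0.0, -0.002]
force: [-4.1, 0.5, 7.7]
finger_gap: 0.622
gripper_force: 48.8
```

{"fn": "move_arm", "kwargs": {"rows": [[0, 0, 0, -1, 0, 0, 0.8], [0, 0, 0, -2, 0, 0, 0.8], [0, 0, 0, -3, 0, 0, 0.8], [0, 0, 0, -4, 0, 0, 0.8], [0, 0, 0, -5, 0, 0, 0.8], [0, 0, 0, -6, 0, 0, 0.8], [0, 0, 0, -7, 0, 0, 0.8], [0, 0, 0, -8, 0, 0, 0.8], [0, 0, 0, -9, 0, 0, 0.8], [0, 0, 0, -10, 0, 0, 0.8], [0, 0, 0, -10, 0, 0, 0.8], [0, 0, 0, -10, 0, 0, 0.8]]}}

```text
t: 8.63
tcp_pos: [0.5315, -0.0464, 0.041]
tool_rot: [0.066, 0.998, 0.001, -0.004]
force: [-6.5, 0.3, 8.6]
finger_gap: 0.625
gripper_force: 49.0
```

Run:
```python
from h import *
from station import imaging,readout
st=readout.sense();print(st["tcp_pos"],wj(st["tcp_pos"]),st["force"],st["ft_torque"])
s=imaging.snapshot("side"); np.save("pics/side4.npy",s,allow_pickle=True)
x,y=proj(s,[*jw(0.02,-.075),.03])[0].astype(int)
i=cv2.resize(s["img"][y-35:y+35,x-45:x+45],None,fx=8,fy=8,interpolation=cv2.INTER_CUBIC)
cv2.imwrite("pics/f.png",i[...,::-1]); print(x,y)
```

```text
[ 0.53153929 -0.04636116  0.04104185] [-0.01741312 -0.07392495] [-6.45828366  0.34629739  8.62988768] [ 1.45848846e-04  9.67584531e-01 -4.14318389e-02]
273 186
```

View pics/f.png

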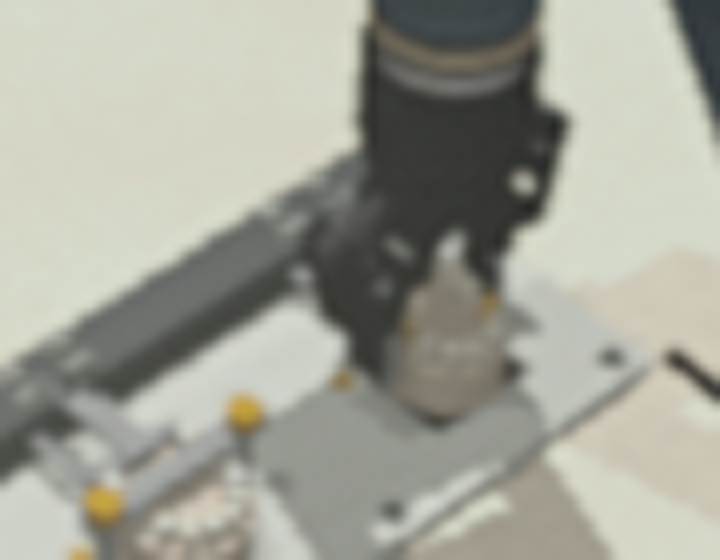

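The side crop shows the cast at (450,350), pushed up towards the stop with its heel under the hand. The down force adds friction, so I'm easing it and taking out the small pitch.

Run:
```python
from h import *
from station import readout
st=readout.sense();print(row([*st["tcp_pos"][:2],.041],82.4), Ro.from_quat(st["tool_rot"]).as_matrix().round(4))
```

```text
(array([ 0.05, -0.41,  0.02]), array([-0., -0.,  0.])) [[-9.912e-01  1.319e-01 -7.000e-03]
 [ 1.319e-01  9.913e-01  1.700e-03]
 [ 7.200e-03  8.000e-04 -1.000e+00]]
```

{"fn": "move_arm", "kwargs": {"rows": [[0, 0, 0, 0, 0, -0.3, 0.8], [0, 0, 0, 0, 0, -0.5, 0.8], [0, 0, 0, 0, 0, -0.5, 0.8], [0, 0, 0, 0, 0, -0.5, 0.8]]}}

```text
t: 9.02
tcp_pos: [0.5329, -0.0466, 0.0411]
tool_rot: [0.066, 0.998, 0.001, -0.002]
force: [-5.0, 1.3, 4.8]
finger_gap: 0.621
gripper_force: 48.4
```

{"fn": "move_arm", "kwargs": {"rows": [[0, -0.1, 0, -1, 0, -0.1, 0.8], [0, -0.2, 0, -2, 0, -0.2, 0.8], [0, -0.3, 0, -3, 0, -0.2, 0.8], [0, -0.4, 0, -4, 0, -0.2, 0.8], [0, -0.4, 0, -5, 0, -0.2, 0.8], [0, -0.4, 0, -6, 0, -0.2, 0.8], [0, -0.4, 0, -7, 0, -0.2, 0.8], [0, -0.4, 0, -8, 0, -0.2, 0.8], [0, -0.4, 0, -8, 0, -0.2, 0.8], [0, -0.4, 0, -8, 0, -0.2, 0.8]]}}

```text
t: 9.85
tcp_pos: [0.5383, -0.0473, 0.041]
tool_rot: [0.066, 0.998, 0.001, -0.001]
force: [-9.5, 1.0, 8.0]
finger_gap: 0.623
gripper_force: 48.6
```

Run:
```python
from h import *
from station import readout
st=readout.sense();print(st["tcp_pos"],wj(st["tcp_pos"]),st["force"],row([*st["tcp_pos"][:2],.041],82.4))
```

```text
[ 0.53834481 -0.04730976  0.04103793] [-0.01054171 -0.07396279] [-9.47297033  0.97606314  8.03681125] (array([ 0.05, -0.17,  0.05]), array([-0., -0.,  0.]))
```

Force now rises by about 0.6 N per mm, so the heel is on the stop. I'm pushing on and easing the down force so that the reading shows the spring alone.

{"fn": "move_arm", "kwargs": {"rows": [[0, 0, 0, -1, 0, -0.2, 0.8], [0, 0, 0, -2, 0, -0.4, 0.8], [0, -0.1, 0, -3, 0, -0.5, 0.8], [0, -0.2, 0, -4, 0, -0.6, 0.8], [0, -0.3, 0, -5, 0, -0.7, 0.8], [0, -0.3, 0, -6, 0, -0.7, 0.8], [0, -0.3, 0, -7, 0, -0.7, 0.8], [0, -0.3, 0, -7, 0, -0.7, 0.8], [0, -0.3, 0, -7, 0, -0.7, 0.8], [0, -0.3, 0, -7, 0, -0.7, 0.8]]}}

```text
t: 10.68
tcp_pos: [0.5434, -0.048, 0.0411]
tool_rot: [0.065, 0.998, 0.001, -0.001]
force: [-11.6, 0.3, 4.9]
finger_gap: 0.624
gripper_force: 48.3
```

Run:
```python
from h import *
from station import readout
st=readout.sense();print(st["tcp_pos"],wj(st["tcp_pos"]),st["force"],row([*st["tcp_pos"][:2],.041],82.4))
```

```text
[ 0.54338283 -0.04795846  0.04106691] [-0.005462   -0.07393774] [-11.64069356   0.31827421   4.8579908 ] (array([ 0.06, -0.13,  0.09]), array([-0. , -0. ,  0.1]))
```

{"fn": "move_arm", "kwargs": {"rows": [[0, 0, 0, -0.6, 0, -0.1, 0.8], [0, 0, 0, -1.2, 0, -0.2, 0.8], [0, -0.1, 0, -1.8, 0, -0.3, 0.8], [0, -0.1, 0, -2.4, 0, -0.4, 0.8], [0, -0.1, 0, -3, 0, -0.4, 0.8], [0, -0.1, 0, -3, 0, -0.4, 0.8], [0, -0.1, 0, -3, 0, -0.4, 0.8], [0, -0.1, 0, -3, 0, -0.4, 0.8]]}}

```text
t: 11.35
tcp_pos: [0.5456, -0.0482, 0.0411]
tool_rot: [0.065, 0.998, 0.001, -0.001]
force: [-12.3, -1.2, 3.8]
finger_gap: 0.626
gripper_force: 48.0
```

Run:
```python
from h import *
from station import readout,imaging
st=readout.sense();print(st["tcp_pos"],wj(st["tcp_pos"]),st["force"],st["finger_gap"],row([*st["tcp_pos"][:2],.041],82.4))
t=imaging.snapshot("top"); s=imaging.snapshot("side"); np.save("pics/side5.npy",s,allow_pickle=True);np.save("pics/top5.npy",t,allow_pickle=True)
x,y=proj(s,[*jw(0.03,-.075),.04])[0].astype(int)
a=cv2.resize(s["img"][y-30:y+30,x-40:x+40],None,fx=5,fy=5,interpolation=cv2.INTER_CUBIC)
x,y=proj(t,[*jw(0.03,-.075),.04])[0].astype(int)
b=cv2.resize(t["img"][y-30:y+30,x-40:x+40],None,fx=5,fy=5,interpolation=cv2.INTER_CUBIC)
cv2.imwrite("pics/g.png",np.hstack([a,b])[...,::-1])
```

```text
[ 0.54555119 -0.04820992  0.04107947] [-0.00327938 -0.07389946] [-12.25571694  -1.15098411   3.75651337] 0.6255396589821263 (array([ 0.07, -0.14,  0.11]), array([-0. , -0. ,  0.1]))
```

View pics/g.png

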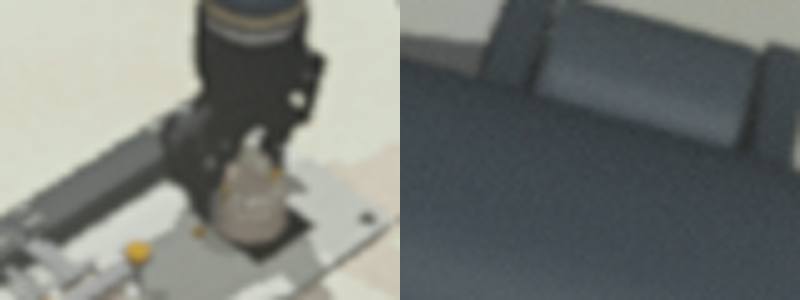

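The side crop shows the cast at (250,205) with the dark liner showing round its front at (280,240). I'll do one check of the lateral position: fit the cast's half-round front against the liner corner in the same picture.

Run:
```python
from h import *
from scipy.optimize import least_squares
s=load("side5"); z=cv2.medianBlur(s["z_map"],3); W=cloud(dict(s,z_map=z)); g=cv2.cvtColor(s["img"],cv2.COLOR_RGB2GRAY)
d=W[...,:2]-[.5586,.0246]; J=np.stack([d@[.9912,-.1326],d@[.1326,.9912],W[...,2]],-1)
print("plate z",np.median(J[(abs(J[...,0]+.07)<.01)&(abs(J[...,1]+.1)<.03)&(J[...,2]<.03)][:,2]))
k=(J[...,2]>.016)&(J[...,2]<.032)&(abs(J[...,1]+.074)<.035)&(J[...,0]>-.05)&(J[...,0]<-.018)&(g>75)
Q=J[k]; f=least_squares(lambda p:np.hypot(Q[:,0]-p[0],Q[:,1]-p[1])-.027,[-.013,-.074],loss="soft_l1",f_scale=.001)
print(len(Q),"cast origin x,y",f.x[0]+.005,f.x[1])
l=(g<60)&(abs(J[...,2]-.012)<.005)&(J[...,0]>-.06)&(J[...,0]<0)&(abs(J[...,1]+.075)<.035)
v,u=np.where(l); L=np.array([wj(p) for p in ray(s,np.c_[u,v],.0125)]); print(len(L),"liner",np.percentile(L,[2,98],axis=0))
t=load("top0"); gt=cv2.cvtColor(t["img"],cv2.COLOR_RGB2GRAY); m=np.zeros_like(gt,bool); m[185:220,283:318]=gt[185:220,283:318]<65
v,u=np.where(m); L=np.array([wj(p) for p in ray(t,np.c_[u,v],.0125)]); print("top liner",np.percentile(L,[2,98],axis=0))
```

```text
plate z 0.013268047303639322
47 cast origin x,y -0.010753976415661507 -0.07619443917337035
19 liner [[-0.04813505 -0.09781905]
 [-0.03728502 -0.05434282]]
top liner [[-0.0519811  -0.09951648]
 [ 0.00170181 -0.04806041]]
```

Cast and station centre agree within the measuring noise of about 2 mm. One short hold to check that it is steady, then I hand in.

{"fn": "move_arm", "kwargs": {"rows": [[0, 0, 0, -0.3, 0, 0, 0.8], [0, 0, 0, -0.3, 0, 0, 0.8], [0, 0, 0, -0.3, 0, 0, 0.8], [0, 0, 0, -0.3, 0, 0, 0.8], [0, 0, 0, -0.3, 0, 0, 0.8], [0, 0, 0, -0.3, 0, 0, 0.8]]}}

```text
t: 11.95
tcp_pos: [0.5456, -0.0482, 0.0411]
tool_rot: [0.065, 0.998, 0.001, -0.002]
force: [-13.2, -0.3, 4.3]
finger_gap: 0.621
gripper_force: 48.1
```

Run:
```python
from h import *
from station import readout,order
st=readout.sense();print(wj(st["tcp_pos"]),st["force"],st["finger_gap"])
print(order.sign_off())
```

```text
[-0.00327104 -0.07390017] [-13.24812461  -0.32602739   4.34294394] 0.620829108857012
the job is handed in; nothing more can be done
None
```

The job is handed in: the cast sits on the right station, still gripped and pressed against its stop at an estimated 10 N (about 16–17 mm of travel, midway between the ridges), worked out from force and position because the gripper hid the pointer pin.

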